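# Break down the separator stack onto its rests

### The arm

A 6-joint arm with a two-finger parallel gripper is mounted at the origin on the work surface. World frame = base frame: x ahead of the robot, y to its left, z up, the work surface at z = 0. Lengths are in m, angles in rad, forces in N, time in s.
With the tool pointing down it reaches from about 0.3 to 0.875 m from the base axis. Payload 6.4 kg.
Tool frame: the origin (TCP) lies between the finger pads; the fingertips stand 25 mm ahead of it and the grasp point (between the pads) lies 6 mm ahead of it; z points along the fingers, y is the line along which they close (so a half turn about z gives the same grasp; the last joint's range is limited). The gripper opens to 85 mm and grips with 20 to 120 N. Pads are 22 mm wide; open, the fingers measure 114 mm over their backs; the gripper's body (76 mm by 85 mm) begins 54 mm behind the grasp point. The pads swing forward as they close: fully open they stand 13 mm farther back than shut.
Start: joints at [1.054, 0.181, 1.607, -0, 1.354, -0.206], TCP at [0.176, 0.547, 0.256] pointing down, gripper open.
Joint ranges: [-2.99, 2.99], [-0.89, 2.07], [0.3, 2.58], [-1.14, 4.28], [0, 2.63], [-3.12, 3.12]. Speed limits (rad/s): [2.57, 2.57, 3.01, 3.14, 3.14, 3.14].

### API

Orientations are given as a unit quaternion [w, x, y, z].
In Python, from bench import ctrl gives the robot as it stands.
- The arm moves only by the tool servo_tool, never from a script. Its argument "series" is text: rows parted by semicolons, each of 7 numbers parted by spaces: the gripper command: -1 is fully open, 1 is shut, values between are in proportion, then the shift along the tool's x, y, z in m, then the turn, a rotation vector about the tool's x, y, z in degrees. A call has 1 to 12 rows; each row is the pose to reach, as a shift and turn from the pose commanded when the call began, along the tool's axes at that moment; what a row does not reach only later rows make up. A row lasts 1/12 s, in which the tool goes at most 41.7 mm and 7.16 degrees, less where a joint would pass 70% of its speed; a pose out of reach is approached as far as the arm can. A call with a gripper value outside its range is refused whole. The fingers move at their own pace and stop on an object; the grip force is fixed at half the most. Time passes only in rows, so rows that repeat a pose let the fingers close. It gives the time, the measured TCP pose, the force, the opening and the grip force at its end, in the units of the state.
- ctrl.get_obs(): the state, without advancing time (a new reading comes with each control period).
- ctrl.camera(name): name is "side" or "top"; returns a dict with "img" (400x640x3 uint8, red, green, blue), "z_map" (400x640 float32, m along the optical axis (not along the pixel's ray), 0 where there is no reading), "fovy" (degrees; the focal length in pixels is half the picture's height over the tangent of half this angle, whatever the lens; pixels are square), "cx", "cy" (the principal point, pixels), "k1" (the pictures are not rectified: a ray, as slopes to the right and down, at radius r is drawn at 1 + k1 r^2 times it, then the intrinsics apply), "extrinsics" (4x4, takes a point from camera to world coordinates). Camera axes: x right, y down, z forward; pixel columns grow to the right and rows downward; lengths in m; the calibration is good to about 2 mm. A picture is of the moment at which its call begins.
- ctrl.hand_in(): hands the job in; it is judged then, once.
The state is a dict: "time_s": time; "q": joint angles; "dq": joint speeds; "joint_efforts": joint torques, N m; "eef_pos": TCP position; "eef_rot": TCP orientation; "wrist_force": force on the tool from outside, world axes, zero at the start; "torque": the same for the moment, N m; "opening": opening from 0.0 (shut) to 1.0 (fully open); "grasp_force": force on a finger pad.
Only numpy, scipy, OpenCV 4.12 (cv2) and the standard library are available. Lean on these libraries where they do the work, as an engineer would, in place of code of your own. Each camera call takes 0.05 s, during which the arm holds its last target. There are 200 camera calls.

### The job

Take the stack of separator parts apart one at a time from the top down, finishing each part before starting the next: stand the flanged sleeve over the thin pin, lay the hexagon nut in the middle of the square wooden block, stand the cone disc in the round steel pan, and lay the big lock ring centred round the boss on the round wooden board. Keep every part the same way up as it is in the stack, set it down gently without dropping it, and leave the spanner and the tin where they are.

Things in the scene. Friction and masses are not known exactly. Their poses are not given: they have to be found in the camera images.
- sleeve_mid (a point): Top of the stack: bright steel flanged sleeve, a tube 34 mm outside and 24 mm bore, 30 mm tall, with a flange of 40 mm diameter and 5 mm thick at its foot; about 0.12 kg. The point is on its axis half-way up (15 mm above its underside); z up along the axis. It stands loose on the nut.
- nut_mid (a point): Second in the stack: plain brass hexagon nut, 50 mm across the flats (58 mm across the corners), 24 mm tall, bore about 24 mm; about 0.32 kg. The point is at its centre (12 mm above its underside); z up, its x axis is square to one pair of flats (flats face every 60 degrees from x). It lies loose on the cone disc's hub.
- cone_mid (a point): Third in the stack: hollow aluminium cone disc, 40 mm tall: a rim of 100 mm diameter, 5 mm high, a cone rising from it to 18 mm, then a straight round hub of 54 mm diameter (42 mm bore) from 18 to 40 mm, the place to grip; 0.28 kg. The point is on its axis, 20 mm above its underside; z up. It stands loose on the lock ring, wide side down.
- lock_ring_mid (a point): Bottom of the stack: flat aluminium ring, outside diameter 128 mm, inside 92 mm (rim 18 mm wide), 20 mm tall, six dark notches on top; 0.33 kg. Grip it across the rim, 55 mm from the axis. The point is on its axis, 10 mm above its underside; z up. It lies loose on the stand, a fixed dark steel disc 140 mm wide, 12 mm thick. Stacked parts may be 2 mm off centre; the stack's place is shuffled.
- pin_rest: Rest for the sleeve: round steel foot, 72 mm diameter and 10 mm thick, with an upright steel pin of 8 mm diameter in its centre, the pin's top 45 mm above the bench. It is fixed to the bench; origin at the centre of its underside, on the bench top (z = 0); z up. Its place is shuffled at each start.
- block_rest: Rest for the nut: plain square wooden block, 75 x 75 mm, 20 mm high, flat on top; x and y along its sides. It is fixed to the bench; origin at the centre of its underside, on the bench top (z = 0); z up. Its place is shuffled at each start.
- pan_rest: Rest for the cone disc: shallow round steel pan, 132 mm outside and 124 mm inside, rim 12 mm high, inner floor 4 mm above the bench. It is fixed to the bench; origin at the centre of its underside, on the bench top (z = 0); z up. Its place is shuffled at each start.
- boss_rest: Rest for the lock ring: round wooden board, 140 mm diameter and 10 mm thick, with a round wooden boss of 36 mm diameter in its centre that rises 12 mm above the board (22 mm above the bench). It is fixed to the bench; origin at the centre of its underside, on the bench top (z = 0); z up. Its place is shuffled at each start.
- spanner: Bystander: loose open spanner, 200 mm long, lying beyond the work roughly across the bench; origin at the middle of its underside, x along it. Not to be moved.
- tin: Bystander: loose closed tin, 66 mm diameter and 85 mm tall, standing beyond the work on the left; origin at the centre of its underside. Not to be moved.
Not all that is in view belongs to the job. Of the things shaped like the part that bears nut_mid, the brass one is meant. What is shaped like the part that bears lock_ring_mid but yellow is not meant.

How it is judged:
On the way, in this order (a step that is already met when the one before it is completed fails the run):
1. the sleeve stands over the pin, let go (horizontal distance between sleeve_mid and pin_rest below 0.01 m and z of sleeve_mid in the frame of pin_rest between 0.02 and 0.03 m and angle between sleeve_mid's own z axis and vertical below 0.12 rad and contact force between sleeve and the fingers below 0.1 N and linear speed of sleeve below 0.03 m/s), for 0.2 s.
2. the nut lies on the block, let go (horizontal distance between nut_mid and block_rest below 0.012 m and z of nut_mid in the frame of block_rest between 0.027 and 0.037 m and angle between nut_mid's own z axis and vertical below 0.12 rad and contact force between nut and the fingers below 0.1 N and linear speed of nut below 0.03 m/s), for 0.2 s.
3. the cone disc stands in the pan, let go (horizontal distance between cone_mid and pan_rest below 0.013 m and z of cone_mid in the frame of pan_rest between 0.019 and 0.029 m and angle between cone_mid's own z axis and vertical below 0.12 rad and contact force between cone and the fingers below 0.1 N and linear speed of cone below 0.03 m/s), for 0.2 s.
4. the ring lies round the boss, let go (horizontal distance between lock_ring_mid and boss_rest below 0.015 m and z of lock_ring_mid in the frame of boss_rest between 0.015 and 0.025 m and angle between lock_ring_mid's own z axis and vertical below 0.12 rad and contact force between lock_ring and the fingers below 0.1 N and linear speed of lock_ring below 0.03 m/s), for 0.2 s.
At the end, for the whole second after the job is handed in: All released, at rest, upright within 0.12 rad, seated within 5 mm of height and centred on their rests: sleeve over the pin within 10 mm, nut on the block within 12 mm, cone disc in the pan within 13 mm, lock ring round the boss within 15 mm (all of step 1 and all of step 2 and all of step 3 and all of step 4); the robot touches nothing.
It fails at once if a part is dropped or thrown (faster than 0.8 m/s with no finger on it) ((linear speed of sleeve above 0.8 m/s and contact force between sleeve and the fingers below 0.05 N) or (linear speed of nut above 0.8 m/s and contact force between nut and the fingers below 0.05 N) or (linear speed of cone above 0.8 m/s and contact force between cone and the fingers below 0.05 N) or (linear speed of lock_ring above 0.8 m/s and contact force between lock_ring and the fingers below 0.05 N)).
It fails at once if the spanner is shifted by more than 20 mm (distance of spanner from where it was at the start of the episode above 0.02 m).
It fails at once if the tin is shifted by more than 20 mm (distance of tin from where it was at the start of the episode above 0.02 m).
It also fails if it takes over 120 s, if anything falls off the work surface, if the arm or the gripper's body presses on something with over 40 N, if the wrist force passes 120 N, or if a joint passes its speed limit or range.

## Working session

There is one attempt and no reset: what is moved stays moved. The work goes in short steps, Python scripts to look and compute and a tool call to move; the robot and the scene stay as the last step left them, time stands still between calls to the robot, and variables do not carry over. Pictures are saved under pics/ and viewed, at most 17 in all, crops included, and the job is handed in when it is done.

Besides the shell and the picture viewer there is one more tool, called in YAML: its name, and indented under it one key for each argument. servo_tool: Moves the arm, as the interface text tells. Its arguments: {"type":"object","properties":{"series":{"type":"string"}},"required":["series"]}

```bash
mkdir -p pics; cat > h.py <<'E'
import numpy as np, cv2
from bench import ctrl
def cam(n):
    c=ctrl.camera(n); f=200/np.tan(np.radians(c["fovy"])/2)
    c["K"]=np.array([[f,0,c["cx"]],[0,f,c["cy"]],[0,0,1]]); c["E"]=np.array(c["extrinsics"]); return c
def rays(c,uv):
    uv=np.asarray(uv,float).reshape(-1,2); d=(uv-[c["cx"],c["cy"]])/c["K"][0,0]; s=d.copy()
    for _ in range(20): s=d/(1+c["k1"]*(s**2).sum(1,keepdims=True))
    return np.c_[s,np.ones(len(s))]
def onplane(c,uv,z):
    r=rays(c,uv)@c["E"][:3,:3].T; o=c["E"][:3,3]; return o+r*((z-o[2])/r[:,2])[:,None]
def depthpts(c):
    v,u=np.mgrid[0:400,0:640]; r=rays(c,np.c_[u.ravel(),v.ravel()])*c["z_map"].reshape(-1,1)
    P=r@c["E"][:3,:3].T+c["E"][:3,3]; P[c["z_map"].ravel()<=0]=np.nan; return P.reshape(400,640,3)
def save(c,n): cv2.imwrite("pics/"+n,cv2.cvtColor(c["img"],cv2.COLOR_RGB2BGR))
E
python3 - <<'E'
from h import *
for n in("side","top"):
    c=cam(n); save(c,n+"0.png"); print(n,c["fovy"],c["cx"],c["cy"],c["k1"],c["E"].round(3).tolist()); np.save(n+"0.npy",{k:c[k] for k in c},allow_pickle=True)
o=ctrl.get_obs(); print(o["eef_pos"],o["eef_rot"],o["time_s"],o["opening"])
E
```

```text
side 51.252807862552224 327.8185594603101 200.16495546120993 0.011814463412595603 [[0.824, -0.339, 0.454, 0.05], [-0.566, -0.526, 0.634, -0.657], [0.024, -0.78, -0.626, 0.761], [0.0, 0.0, 0.0, 1.0]]
top 49.046562585936115 324.51733380379943 200.98313994429466 -0.07012755378815665 [[-0.008, -0.996, 0.085, 0.414], [-1.0, 0.008, -0.01, 0.028], [0.009, -0.085, -0.996, 1.277], [0.0, 0.0, 0.0, 1.0]]
[0.17556267 0.54703388 0.25543911] [-3.06654074e-04  1.54761403e-01  9.87951518e-01 -7.82112328e-04] 0.1 0.9977256553807275
```

View pics/top0.png

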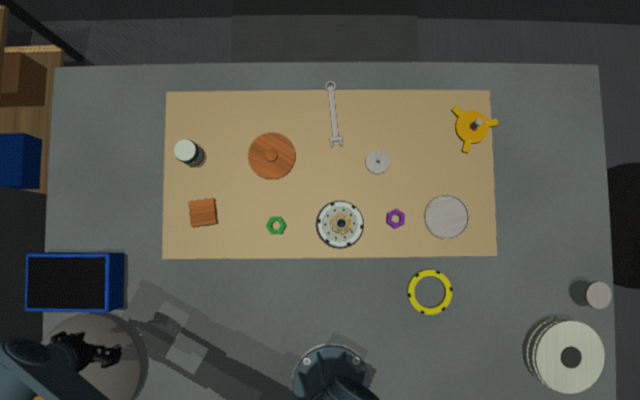

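View pics/side0.png

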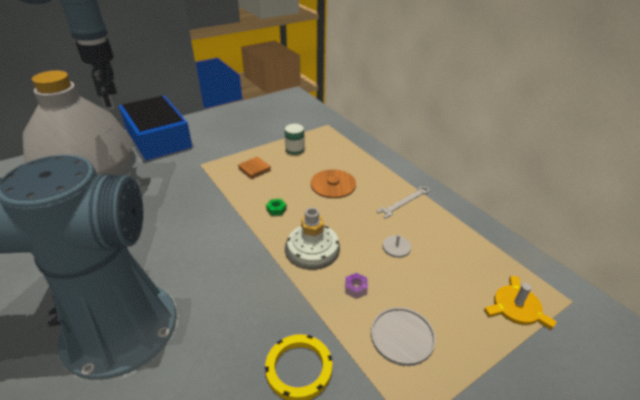

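Top view: the stack is at (340,224), the pin foot at (377,161), the block at (203,212), the pan at (446,217) and the boss board at (272,156). The spanner is at (333,115) and the tin at (188,152).

Nut candidates are green (276,225), purple (395,218) and the brass one in the stack (340,224). Brass fits. Ring candidates are yellow (430,291) and the aluminium one under the stack (340,224). Aluminium fits.

Side view: the stack is at (312,235), the pin at (397,243), the block at (255,167), the pan at (402,335) and the board at (333,182). Next I'll enlarge and measure.

```bash
cat > m.py <<'E'
from h import *
T=np.load("top0.npy",allow_pickle=True).item(); S=np.load("side0.npy",allow_pickle=True).item()
def tri(ut,us):
    A=[];b=[]
    for c,u in((T,ut),(S,us)):
        d=c["E"][:3,:3]@rays(c,[u])[0]; d/=np.linalg.norm(d); M=np.eye(3)-np.outer(d,d); A.append(M); b.append(M@c["E"][:3,3])
    p=np.linalg.solve(sum(A),sum(b)); return p, [np.linalg.norm(A[i]@p-b[i])*1e3 for i in(0,1)]
PT,PS=depthpts(T),depthpts(S)
if __name__=="__main__":
    for n,a,b in(("pinfoot",(377,161),(397,246)),("block",(203,212),(255,167)),("pan",(446,217),(402,335)),("board",(272,156),(333,182)),("sleeve",(341,223),(312,214))):
        p,e=tri(a,b); print(n,"tri",p.round(3),np.round(e,1),"zT",PT[a[1],a[0]].round(4),"zS",PS[b[1],b[0]].round(4))
    # depth profile stack
    for n,P in(("T",PT),("S",PS)):
        c=tri((341,223),(312,214))[0]
        m=(np.hypot(P[...,0]-c[0],P[...,1]-c[1])<.09)&(P[...,2]>.006)
        h,e=np.histogram(P[m][:,2],np.arange(0,.15,.004)); print(n,h.tolist())
    a=cv2.resize(T["img"][180:270,295:385],(400,400),interpolation=2); b=cv2.resize(S["img"][195:275,265:365],(400,400),interpolation=2)
    cv2.imwrite("pics/crop1.png",np.hstack([a,b])[...,::-1])
    c=np.hstack([cv2.resize(T["img"][y-30:y+30,x-30:x+30],(400,400),interpolation=2) for x,y in((272,156),(203,212))]); d=np.hstack([cv2.resize(T["img"][y-30:y+30,x-30:x+30],(400,400),interpolation=2) for x,y in((377,161),(446,217))])
    cv2.imwrite("pics/crop2.png",cv2.resize(np.vstack([c,d]),(600,600))[...,::-1])
E
python3 m.py
```

```text
pinfoot tri [ 0.641 -0.141  0.004] [1.3 1.3] zT [ 0.6352 -0.1371  0.0286] zS [ 0.6406 -0.1428  0.0058]
block tri [0.494 0.367 0.01 ] [1.8 1.8] zT [0.4918 0.3646 0.0236] zS [0.4899 0.3527 0.0201]
pan tri [ 0.474 -0.341  0.004] [1.7 1.7] zT [ 0.4727 -0.3398  0.0053] zS [ 0.4763 -0.3417  0.0025]
board tri [0.656 0.167 0.011] [1.3 1.3] zT [0.6535 0.1668 0.0202] zS [0.6502 0.1566 0.0198]
sleeve tri [ 0.455 -0.027  0.117] [1.1 1.1] zT [ 0.4577 -0.0316  0.0143] zS [ 0.4625 -0.018   0.1068]
T [0, 35, 148, 118, 18, 0, 34, 296, 304, 174, 200, 177, 68, 9, 1, 0, 4, 10, 5, 2, 0, 2, 6, 78, 62, 24, 4, 0, 2, 4, 14, 42, 10, 0, 0, 0, 0]
S [0, 36, 190, 82, 60, 58, 63, 397, 183, 178, 172, 128, 66, 25, 21, 30, 23, 23, 28, 28, 26, 32, 28, 85, 57, 35, 15, 31, 27, 30, 41, 42, 0, 0, 0, 0, 0]
```

View pics/crop1.png

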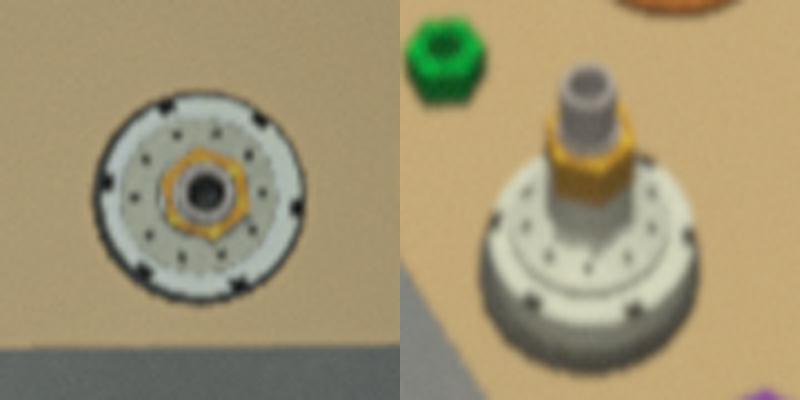

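View pics/crop2.png

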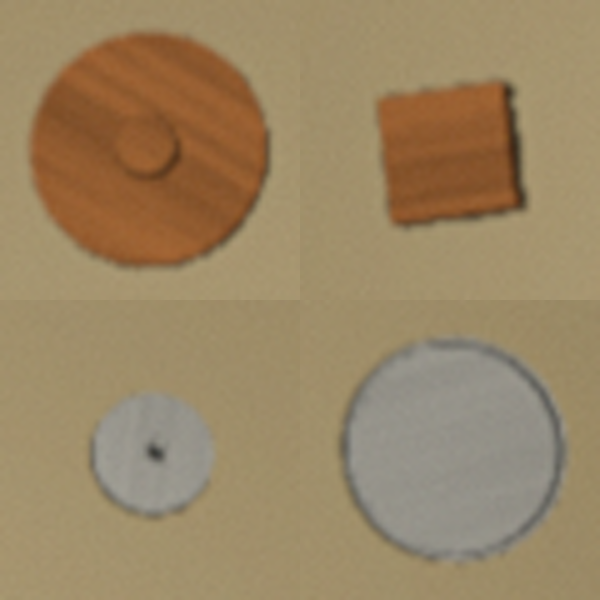

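The left crop confirms the part order: the bright sleeve stands on the brass nut, which sits on the cone hub over the aluminium ring. The green nut shows up separately as the wrong one. The right crop shows the board with its boss, the block turned about 5°, the pin foot and the pan, all cleanly separable. The depth heights (top near 0.125, nut top near 0.095, ring top near 0.032) match the text. Next come precise centres.

```bash
cat > f.py <<'E'
from m import *
from scipy.optimize import least_squares
def circ(P):
    P=P[:,:2]; r=least_squares(lambda p:np.hypot(P[:,0]-p[0],P[:,1]-p[1])-p[2],[*P.mean(0),.03],loss="soft_l1",f_scale=.001); return r.x,np.sqrt((r.fun**2).mean())
def blob(c,mask,seed):
    n,l,st,_=cv2.connectedComponentsWithStats(mask.astype(np.uint8)); k=l[seed[1],seed[0]]
    if k==0: # nearest
        ys,xs=np.nonzero(l); i=np.argmin((xs-seed[0])**2+(ys-seed[1])**2); k=l[ys[i],xs[i]]
    cs,_=cv2.findContours((l==k).astype(np.uint8),cv2.RETR_EXTERNAL,cv2.CHAIN_APPROX_NONE); q=max(cs,key=cv2.contourArea); return q[:,0,:].astype(float)
def hsv(c): return [x.astype(int) for x in cv2.split(cv2.cvtColor(c["img"],cv2.COLOR_RGB2HSV))]
def masks(c):
    h,s,v=hsv(c); return dict(wood=(s>140)&(h<16)&(v>60),gray=(s<55)&(v>90),notmat=~((s>55)&(s<140)&(h>12)&(h<25)&(v>120)))
E
python3 - <<'E'
from f import *
for nm,c,seeds in(("T",T,dict(board=(265,165),pin=(372,166),pan=(446,217),block=(203,212),ring=(322,224))),("S",S,dict(board=(320,188),pin=(390,250),pan=(402,335),block=(255,165),ring=(300,262)))):
    M=masks(c); h,s,v=hsv(c); print(nm,"mat hsv",h[185,300],s[185,300],v[185,300],"gray",[(h[y,x],s[y,x],v[y,x]) for x,y in seeds.values()])
    for k,z,r,mk in(("board",.010,.07,"wood"),("pin",.010,.036,"gray"),("pan",.012,.066,"gray"),("ring",.032,.064,"gray")):
        q=blob(c,M[mk],seeds[k]); x,e=circ(onplane(c,q,z)); print(k,x.round(4),"true r",r,"rms",e.round(4),len(q))
    q=blob(c,M["wood"],seeds["block"]); R=cv2.minAreaRect(onplane(c,q,.02)[:,:2].astype(np.float32)*1000); print("block",R)
E
```

```text
T mat hsv 22 82 165 gray [(np.int64(14), np.int64(177), np.int64(147)), (np.int64(22), np.int64(18), np.int64(156)), (np.int64(23), np.int64(23), np.int64(147)), (np.int64(13), np.int64(169), np.int64(140)), (np.int64(48), np.int64(22), np.int64(154))]
board [0.6573 0.1697 0.0672] true r 0.07 rms 0.0008 129
pin [ 0.6376 -0.1397  0.0349] true r 0.036 rms 0.0008 67
pan [ 0.4743 -0.3401  0.0647] true r 0.066 rms 0.0009 126
ring [ 0.456  -0.0282  0.0635] true r 0.064 rms 0.0027 143
block ((491.60870361328125, 367.3238525390625), (72.81771087646484, 74.66327667236328), 7.201904296875)
S mat hsv 20 101 196 gray [(np.int64(14), np.int64(186), np.int64(195)), (np.int64(18), np.int64(30), np.int64(186)), (np.int64(18), np.int64(30), np.int64(185)), (np.int64(13), np.int64(179), np.int64(182)), (np.int64(32), np.int64(35), np.int64(103))]
board [0.6558 0.1647 0.0684] true r 0.07 rms 0.0014 106
pin [ 0.6365 -0.144   0.0351] true r 0.036 rms 0.0014 68
pan [ 0.4728 -0.3448  0.0652] true r 0.066 rms 0.0009 170
ring [ 0.446  -0.0436  0.0639] true r 0.064 rms 0.0114 150
block ((488.366455078125, 356.63934326171875), (81.20365142822266, 87.36155700683594), 7.384220600128174)
```

Measured radii agree with the given sizes to within 3 mm, and the two views agree to about 5 mm. Next, the sleeve and nut axes, then move.

```bash
python3 - <<'E'
from f import *
h,s,v=hsv(T); br=((s>120)&(h>12)&(h<28)).astype(np.uint8)
q=blob(T,br[:, :]>0,(333,224)); P=onplane(T,q,.096)[:,:2]; x,e=circ(np.c_[P,P[:,0]]); print("nut",x.round(4),len(q))
d=P-x[:2]; r=np.hypot(*d.T); a=np.arctan2(d[:,1],d[:,0]); print("corner phase deg",np.degrees(np.angle(((r-r.mean())*np.exp(6j*a)).sum()))/6)
gm=(s<70)&(v>95); n,l=cv2.connectedComponents(((gm)&(np.hypot(*np.meshgrid(np.arange(640)-341,np.arange(400)-223.))<9)).astype(np.uint8)); ys,xs=np.nonzero(l); print("sleeve",onplane(T,[[xs.mean(),ys.mean()]],.126).round(4),len(xs),xs.mean(),ys.mean())
h,s,v=hsv(S); print("side sleeve on plane", onplane(S,[[265+587/4,195+80*82/400]],.126).round(4))
o=ctrl.get_obs(); p=np.array([.4575,-.0285,.25])-o["eef_pos"]
from scipy.spatial.transform import Rotation as R
r=R.from_quat(o["eef_rot"],scalar_first=True); print((r.inv().apply(p)).round(4),r.as_matrix().round(3).tolist())
E
```

```text
nut [ 0.4545 -0.0274  0.0245] 53
corner phase deg 8.723891728958373
sleeve [[ 0.4529 -0.0247  0.126 ]] 90 340.3666666666667 223.34444444444443
side sleeve on plane [[ 0.6539 -0.1572  0.126 ]]
[-0.4444 -0.4617  0.006 ] [[-0.952, 0.306, -0.001], [0.306, 0.952, -0.001], [0.0, -0.002, -1.0]]
```

servo_tool:
  series: "-1 -0.22 -0.23 0 0 0 -26.5;-1 -0.22 -0.23 0 0 0 -26.5;-1 -0.22 -0.23 0 0 0 -26.5;-1 -0.22 -0.23 0 0 0 -26.5;-1 -0.22 -0.23 0 0 0 -26.5;-1 -0.22 -0.23 0 0 0 -26.5;-1 -0.22 -0.23 0 0 0 -26.5;-1 -0.22 -0.23 0 0 0 -26.5;-1 -0.22 -0.23 0 0 0 -26.5;-1 -0.22 -0.23 0 0 0 -26.5"

```text
time_s: 0.93
eef_pos: [0.3158, 0.2596, 0.2562]
eef_rot: [0.0, -0.073, 0.997, 0.0]
wrist_force: [-1.1, -0.2, -0.3]
opening: 0.999
grasp_force: 0.0
```

```bash
cat > go.py <<'E'
import sys; from h import *
from scipy.spatial.transform import Rotation as R
o=ctrl.get_obs(); r=R.from_quat(o["eef_rot"],scalar_first=True); M=r.as_matrix()
x,y,z=map(float,sys.argv[1:4]); d=np.array([x,y,z])-o["eef_pos"]
print("t",round(o["time_s"],2),"pos",np.round(o["eef_pos"],4),"yaw_y",np.degrees(np.arctan2(M[1,1],M[0,1])).round(1),"tilt",np.degrees(np.arccos(-M[2,2])).round(2),"open",round(o["opening"],3),"gf",o["grasp_force"],"F",np.round(o["wrist_force"],1))
print("shift",r.inv().apply(d).round(4))
E
python3 go.py .4545 -.028 .2
```

```text
t 0.93 pos [0.3158 0.2596 0.2562] yaw_y 98.4 tilt 0.01 open 0.999 gf 0.0 F [-1.1 -0.2 -0.3]
shift [-0.0952 -0.3048  0.0562]
```

servo_tool:
  series: "-1 -0.095 -0.305 0.02 0 0 0;-1 -0.095 -0.305 0.02 0 0 0;-1 -0.095 -0.305 0.02 0 0 0;-1 -0.095 -0.305 0.02 0 0 0;-1 -0.095 -0.305 0.02 0 0 0;-1 -0.095 -0.305 0.02 0 0 0;-1 -0.095 -0.305 0.02 0 0 0;-1 -0.095 -0.305 0.02 0 0 0;-1 -0.095 -0.305 0.02 0 0 0;-1 -0.095 -0.305 0.056 0 0 0;-1 -0.095 -0.305 0.056 0 0 0;-1 -0.095 -0.305 0.056 0 0 0"

```text
time_s: 1.93
eef_pos: [0.4534, -0.0241, 0.1987]
eef_rot: [-0.002, -0.077, 0.997, 0.001]
wrist_force: [-0.2, -0.0, -0.3]
opening: 1.003
grasp_force: 0.0
```

```bash
python3 go.py .4545 -.028 .131; python3 -c "
from h import *
c=cam('side'); save(c,'side1.png'); a=cv2.resize(c['img'][130:280,215:415],(800,600),interpolation=2); cv2.imwrite('pics/side1c.png',a[...,::-1])"
```

```text
t 1.93 pos [ 0.4534 -0.0241  0.1987] yaw_y 98.8 tilt 0.32 open 1.003 gf 0.0 F [-0.2 -0.  -0.3]
shift [-0.0008 -0.0042  0.0677]
```

View pics/side1c.png

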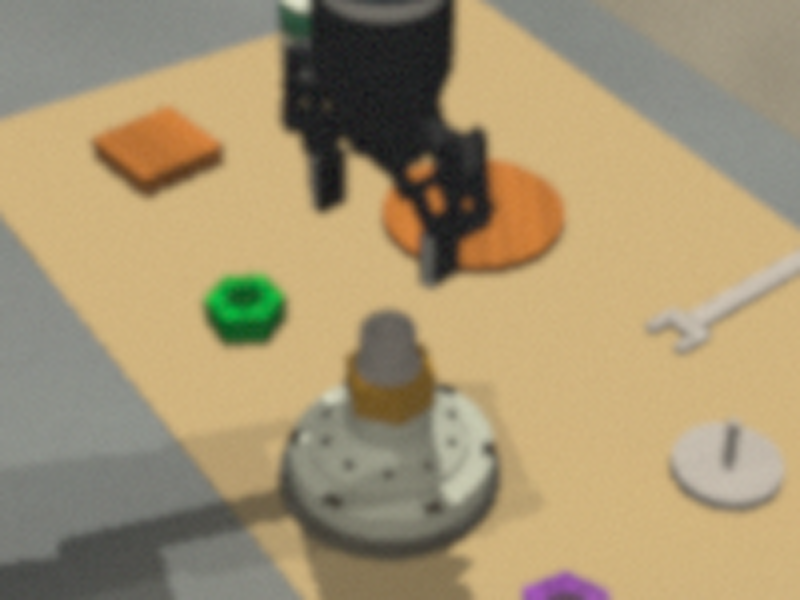

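The enlarged side view shows both fingertips (at about (325,205) and (432,280)) straddling the stack axis at (388,320), with the tool centred over the sleeve. Next: descend and close.

servo_tool:
  series: "-1 0 0 0.02 0 0 0;-1 0 0 0.04 0 0 0;-1 0 0 0.055 0 0 0;-1 0 0 0.069 0 0 0;-1 0 0 0.069 0 0 0;-1 0 0 0.069 0 0 0;-1 0 0 0.069 0 0 0"

```text
time_s: 2.57
eef_pos: [0.4561, -0.0257, 0.133]
eef_rot: [0.001, -0.076, 0.997, -0.0]
wrist_force: [0.6, -0.8, 0.8]
opening: 0.997
grasp_force: 0.0
```

```bash
python3 go.py .4545 -.028 .130
```

```text
t 2.57 pos [ 0.4561 -0.0257  0.133 ] yaw_y 98.8 tilt 0.14 open 0.997 gf 0.0 F [ 0.6 -0.8  0.8]
shift [ 0.0019 -0.002   0.003 ]
```

servo_tool:
  series: "-0.2 0.001 -0.002 0.003 0 0 0;0 0.001 -0.002 0.003 0 0 0;0.1 0.001 -0.002 0.003 0 0 0;0.2 0.001 -0.002 0.003 0 0 0;0.3 0.001 -0.002 0.003 0 0 0;1 0.001 -0.002 0.003 0 0 0;1 0.001 -0.002 0.003 0 0 0;1 0.001 -0.002 0.003 0 0 0;1 0.001 -0.002 0.003 0 0 0;1 0.001 -0.002 0.003 0 0 0"

```text
time_s: 3.4
eef_pos: [0.4545, -0.0281, 0.1289]
eef_rot: [0.0, -0.076, 0.997, -0.0]
wrist_force: [-2.0, 0.8, 5.7]
opening: 0.366
grasp_force: 59.3
```

```bash
python3 go.py .4545 -.028 .26
```

```text
t 3.4 pos [ 0.4545 -0.0281  0.1289] yaw_y 98.7 tilt 0.02 open 0.366 gf 59.25557694397867 F [-2.   0.8  5.7]
shift [-1.000e-04  1.000e-04 -1.311e-01]
```

servo_tool:
  series: "1 0 0 -0.02 0 0 0;1 0 0 -0.05 0 0 0;1 0 0 -0.08 0 0 0;1 -0.02 -0.02 -0.08 0 0 0;1 -0.045 -0.04 -0.08 0 0 0;1 -0.07 -0.06 -0.08 0 0 0;1 -0.095 -0.085 -0.08 0 0 0;1 -0.12 -0.11 -0.08 0 0 0;1 -0.145 -0.13 -0.08 0 0 0;1 -0.163 -0.14 -0.08 0 0 0;1 -0.163 -0.14 -0.08 0 0 0;1 -0.163 -0.14 -0.08 0 0 0"

```text
time_s: 4.4
eef_pos: [0.6365, -0.1422, 0.2069]
eef_rot: [-0.001, -0.076, 0.997, 0.0]
wrist_force: [0.0, 0.8, -1.1]
opening: 0.367
grasp_force: 59.9
```

```bash
python3 go.py .637 -.1415 .11; python3 -c "
from h import *
c=cam('side'); a=cv2.resize(c['img'][150:300,265:465],(800,600),interpolation=2); cv2.imwrite('pics/side2c.png',a[...,::-1])"
```

```text
t 4.4 pos [ 0.6365 -0.1422  0.2069] yaw_y 98.7 tilt 0.12 open 0.367 gf 59.90832687355578 F [ 0.   0.8 -1.1]
shift [-0.0008  0.0005  0.0969]
```

View pics/side2c.png

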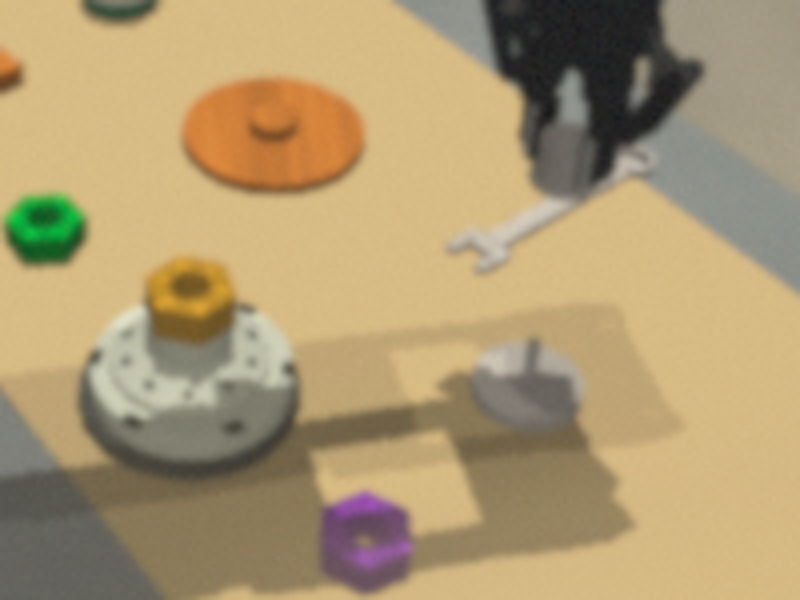

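The sleeve hangs upright in the fingers at (563,160) in the crop, above the pin at (533,355). The brass nut stayed on the hub at (190,300). Next I'll check the alignment numerically.

```bash
python3 - <<'E'
from h import *
c=cam("side")
print("sleeve foot, side view",onplane(c,[[265+563/4,150+187/4]],.174).round(4))
print("pin top (side)",onplane(c,[[265+534/4,150+342/4]],.045).round(4),"pin foot",onplane(c,[[265+529/4,150+385/4]],.010).round(4))
T=np.load("top0.npy",allow_pickle=True).item()
print("pin top in top view",onplane(T,[[347+155/5,131+(452-300)/5]],.045).round(4))
E
```

```text
sleeve foot, side view [[ 0.6328 -0.1493  0.174 ]]
pin top (side) [[ 0.638  -0.1439  0.045 ]] pin foot [[ 0.6373 -0.1467  0.01  ]]
pin top in top view [[ 0.6311 -0.1378  0.045 ]]
```

servo_tool:
  series: "1 -0.002 0.002 0.03 0 0 0;1 -0.002 0.002 0.06 0 0 0;1 -0.002 0.002 0.09 0 0 0;1 -0.002 0.002 0.112 0 0 0;1 -0.002 0.002 0.112 0 0 0;1 -0.002 0.002 0.112 0 0 0;1 -0.002 0.002 0.112 0 0 0"

```text
time_s: 5.08
eef_pos: [0.6389, -0.1396, 0.0983]
eef_rot: [0.001, -0.076, 0.997, -0.001]
wrist_force: [0.5, 0.1, -0.6]
opening: 0.372
grasp_force: 59.9
```

```bash
python3 go.py .638 -.1395 .11; python3 -c "
from h import *
c=cam('side');t=cam('top'); a=cv2.resize(c['img'][205:265,357:437],(800,600),interpolation=2); cv2.imwrite('pics/side3c.png',a[...,::-1])"
```

```text
t 5.08 pos [ 0.6389 -0.1396  0.0983] yaw_y 98.7 tilt 0.13 open 0.372 gf 59.87178132869303 F [ 0.5  0.1 -0.6]
shift [ 0.0009  0.0002 -0.0118]
```

View pics/side3c.png

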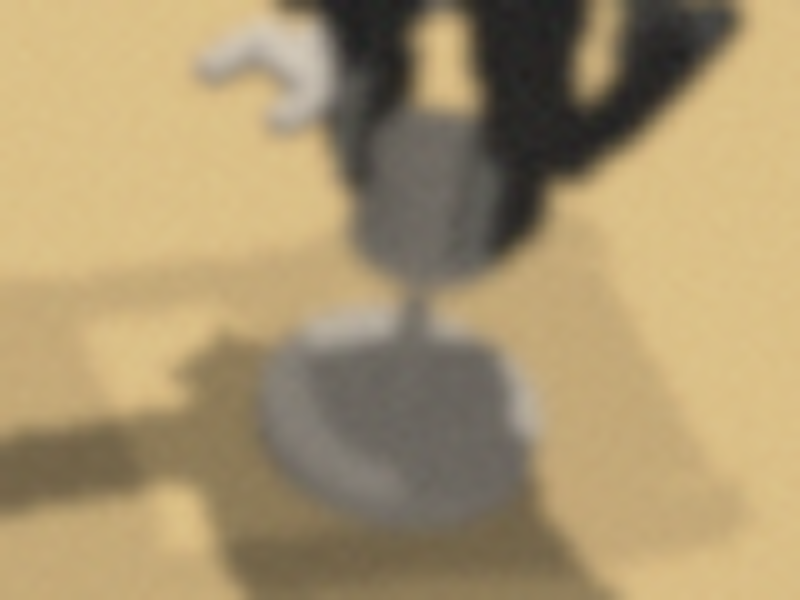

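Close-up: the sleeve's flange is centred at (433,240), just above the pin's visible part at (413,315). The foot's centre is at (401,400).

```bash
python3 - <<'E'
from h import *
c=cam("side"); g=lambda x,y,z:onplane(c,[[357+x/10,205+y/10]],z)[0].round(4)
print("flange",g(433,240,.068),"foot",g(401,402,.010),"pin at col",g(414,300,.04))
# predicted pixel of true sleeve foot & of pin top for tool-based positions
def proj(p):
    q=np.linalg.inv(c["E"])@np.r_[p,1]; s=q[:2]/q[2]; s=s*(1+c["k1"]*(s@s)); return s*c["K"][0,0]+[c["cx"],c["cy"]]
for p in([.6389,-.1396,.068],[.6389,-.1396,.01],[.6389,-.1396,.045]): print((10*(proj(p)-[357,205])).round())
E
```

```text
flange [ 0.6385 -0.1454  0.068 ] foot [ 0.6395 -0.1436  0.01  ] pin at col [ 0.6431 -0.1388  0.04  ]
[418. 226.]
[389. 393.]
[406. 294.]
```

Flange and foot agree to within 2 mm, and the side camera reads about 5 mm low in y. Next: lower and set down.

servo_tool:
  series: "1 0 0 0.015 0 0 0;1 0 0 0.03 0 0 0;1 0 0 0.04 0 0 0;1 0 0 0.046 0 0 0;1 0 0 0.048 0 0 0;1 0 0 0.048 0 0 0;1 0 0 0.048 0 0 0;1 0 0 0.048 0 0 0"

```text
time_s: 5.9
eef_pos: [0.6388, -0.1398, 0.0489]
eef_rot: [0.0, -0.076, 0.997, -0.0]
wrist_force: [-0.1, -0.2, -2.3]
opening: 0.368
grasp_force: 59.9
```

```bash
python3 go.py .638 -.1395 .043
```

```text
t 5.9 pos [ 0.6388 -0.1398  0.0489] yaw_y 98.7 tilt 0.06 open 0.368 gf 59.908668687567115 F [-0.1 -0.2 -2.3]
shift [0.0007 0.0004 0.0059]
```

servo_tool:
  series: "1 0 0 0.002 0 0 0;1 0 0 0.004 0 0 0;1 0 0 0.0055 0 0 0;1 0 0 0.0055 0 0 0;1 0 0 0.0055 0 0 0"

```text
time_s: 6.32
eef_pos: [0.6384, -0.1396, 0.0429]
eef_rot: [0.0, -0.076, 0.997, -0.0]
wrist_force: [0.4, -0.5, -0.6]
opening: 0.367
grasp_force: 60.0
```

servo_tool:
  series: "1 0 0 0.001 0 0 0;1 0 0 0.001 0 0 0;1 0 0 0.002 0 0 0;1 0 0 0.002 0 0 0;1 0 0 0.002 0 0 0"

```text
time_s: 6.73
eef_pos: [0.6385, -0.1396, 0.0429]
eef_rot: [0.0, -0.076, 0.997, -0.0]
wrist_force: [-6.2, 1.8, 13.8]
opening: 0.366
grasp_force: 61.7
```

servo_tool:
  series: "1 0 0 -0.001 0 0 0;1 0 0 -0.001 0 0 0;0.1 0 0 -0.001 0 0 0;0 0 0 -0.001 0 0 0;-0.2 0 0 -0.001 0 0 0;-0.5 0 0 -0.001 0 0 0;-0.5 0 0 -0.001 0 0 0;-0.5 0 0 -0.02 0 0 0;-0.5 0 0 -0.05 0 0 0;-0.5 0 0 -0.09 0 0 0;-0.5 0 0 -0.13 0 0 0;-0.5 0 0 -0.13 0 0 0"

```text
time_s: 7.73
eef_pos: [0.643, -0.1413, 0.1807]
eef_rot: [0.007, -0.076, 0.997, -0.003]
wrist_force: [1.4, -0.5, 1.7]
opening: 0.747
grasp_force: 0.0
```

```bash
python3 go.py .4545 -.028 .17
```

```text
t 7.73 pos [ 0.643  -0.1413  0.1807] yaw_y 98.7 tilt 0.86 open 0.747 gf 0.0 F [ 1.4 -0.5  1.7]
shift [0.1693 0.1406 0.0075]
```

servo_tool:
  series: "-1 0.02 0.017 0 0 0 0;-1 0.045 0.037 0 0 0 0;-1 0.07 0.058 0 0 0 0;-1 0.095 0.08 0 0 0 0;-1 0.12 0.1 0 0 0 0;-1 0.145 0.12 0 0 0 0;-1 0.165 0.138 0 0 0 0;-1 0.165 0.138 0 0 0 0;-1 0.165 0.138 0 0 0 0;-1 0.165 0.138 0.01 0 0 0"

```text
time_s: 8.57
eef_pos: [0.4566, -0.0289, 0.1627]
eef_rot: [0.003, -0.076, 0.997, -0.001]
wrist_force: [-0.4, -0.2, 0.8]
opening: 1.001
grasp_force: 0.0
```

```bash
python3 go.py .4545 -.028 .1; python3 -c "
from h import *
c=cam('side'); a=cv2.resize(c['img'][130:280,255:455],(800,600),interpolation=2); cv2.imwrite('pics/side4c.png',a[...,::-1])"
```

```text
t 8.57 pos [ 0.4566 -0.0289  0.1627] yaw_y 98.7 tilt 0.33 open 1.001 gf 0.0 F [-0.4 -0.2  0.8]
shift [0.0023 0.0013 0.0627]
```

View pics/side4c.png

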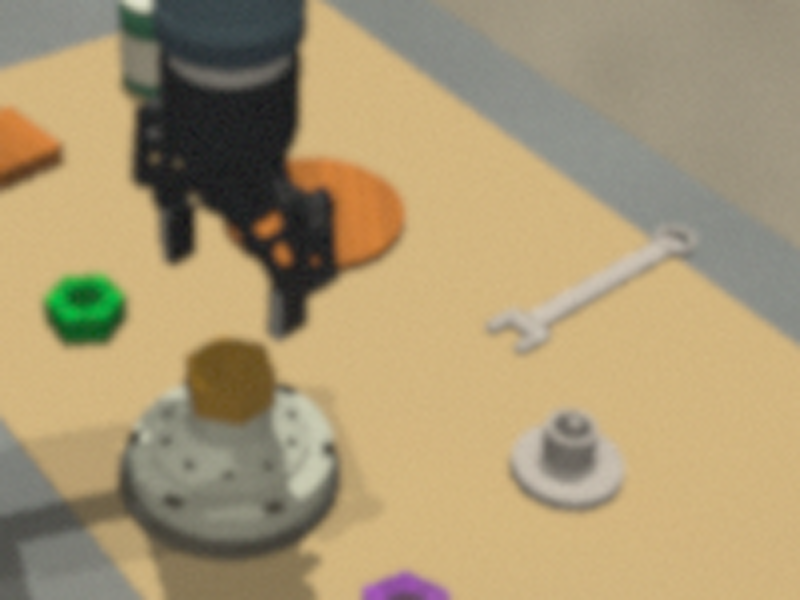

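The sleeve stands upright over the pin at (570,440), with the pin tip visible in its bore. The nut sits on the hub at (230,380) with the fingers astride it. Next: grip the nut.

servo_tool:
  series: "-1 0.001 0.001 0.02 0 0 0;-1 0.001 0.001 0.04 0 0 0;-1 0.001 0.001 0.055 0 0 0;-1 0.001 0.001 0.061 0 0 0;-1 0.001 0.001 0.061 0 0 0;-1 0.001 0.001 0.061 0 0 0;-1 0.001 0.001 0.061 0 0 0"

```text
time_s: 9.2
eef_pos: [0.454, -0.0277, 0.1005]
eef_rot: [0.001, -0.076, 0.997, -0.0]
wrist_force: [0.0, 0.4, -0.4]
opening: 0.999
grasp_force: 0.0
```

```bash
python3 go.py .4545 -.028 .1
```

```text
t 9.2 pos [ 0.454  -0.0277  0.1005] yaw_y 98.7 tilt 0.07 open 0.999 gf 0.0 F [ 0.   0.4 -0.4]
shift [-0.0004 -0.0004  0.0005]
```

servo_tool:
  series: "-0.6 0 0 0 0 0 0;-0.4 0 0 0 0 0 0;-0.25 0 0 0 0 0 0;-0.2 0 0 0 0 0 0;-0.1 0 0 0 0 0 0;0 0 0 0 0 0 0;0.3 0 0 0 0 0 0;1 0 0 0 0 0 0;1 0 0 0 0 0 0;1 0 0 0 0 0 0"

```text
time_s: 10.03
eef_pos: [0.4538, -0.0278, 0.1009]
eef_rot: [0.001, -0.076, 0.997, -0.001]
wrist_force: [-2.1, -2.1, 6.9]
opening: 0.573
grasp_force: 61.6
```

```bash
python3 go.py .491 .367 .17
```

```text
t 10.03 pos [ 0.4538 -0.0278  0.1009] yaw_y 98.7 tilt 0.11 open 0.573 gf 61.605964426416904 F [-2.1 -2.1  6.9]
shift [-0.0967  0.3845 -0.0695]
```

servo_tool:
  series: "1 0 0 -0.01 0 0 0;1 0 0 -0.03 0 0 0;1 0 0 -0.06 0 0 0;1 -0.005 0.02 -0.07 0 0 0;1 -0.012 0.05 -0.07 0 0 0;1 -0.02 0.08 -0.07 0 0 0;1 -0.03 0.12 -0.07 0 0 0;1 -0.04 0.16 -0.07 0 0 0;1 -0.05 0.2 -0.07 0 0 0;1 -0.06 0.24 -0.07 0 0 0;1 -0.07 0.28 -0.07 0 0 0;1 -0.08 0.31 -0.07 0 0 0"

```text
time_s: 11.03
eef_pos: [0.484, 0.2945, 0.1698]
eef_rot: [-0.001, -0.077, 0.997, 0.0]
wrist_force: [0.3, 0.0, -3.0]
opening: 0.571
grasp_force: 63.9
```

servo_tool:
  series: "1 -0.005 0.02 0 0 0 0;1 -0.01 0.05 0 0 0 0;1 -0.017 0.075 0 0 0 0;1 -0.017 0.075 0 0 0 0;1 -0.017 0.075 0 0 0 0"

```text
time_s: 11.45
eef_pos: [0.4898, 0.3691, 0.1694]
eef_rot: [-0.001, -0.077, 0.997, -0.0]
wrist_force: [0.0, -0.2, -4.1]
opening: 0.567
grasp_force: 64.0
```

```bash
python3 go.py .491 .367 .08; python3 -c "
from h import *
c=cam('side'); a=cv2.resize(c['img'][90:210,190:350],(800,600),interpolation=2); cv2.imwrite('pics/side5c.png',a[...,::-1])"
```

```text
t 11.45 pos [0.4898 0.3691 0.1694] yaw_y 98.8 tilt 0.09 open 0.567 gf 64.0214523836039 F [ 0.  -0.2 -4.1]
shift [-0.001  -0.0022  0.0894]
```

View pics/side5c.png

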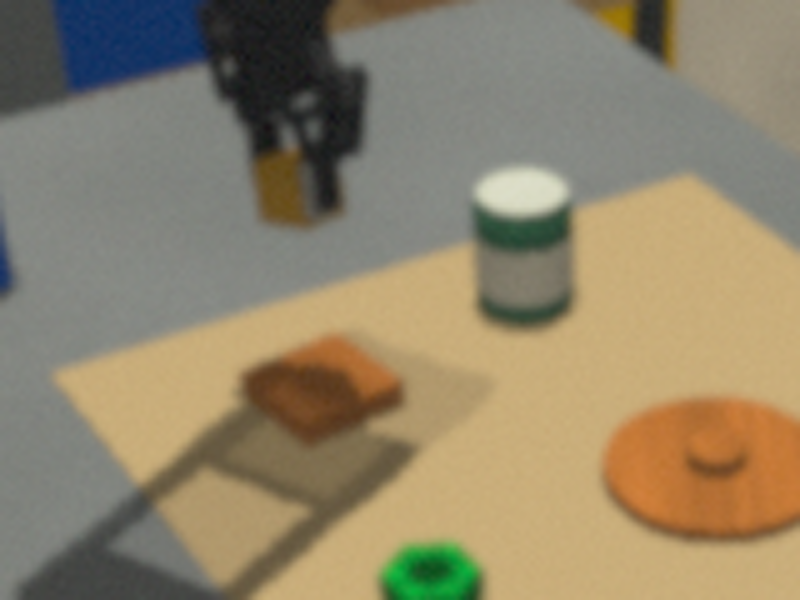

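The nut is held level at (298,190), above and left of the block at (322,375) because of perspective. The tin at (522,245) is clear. Next I'll check the alignment by ray.

```bash
python3 - <<'E'
from h import *
c=cam("side"); g=lambda x,y,z:onplane(c,[[190+x/5,90+y/5]],z)[0].round(4)
print("nut bottom",g(298,210,.142),"block top",g(322,374,.020), "corners",[g(x,y,.02).tolist() for x,y in((342,336),(403,383),(308,430),(243,388))])
T=np.load("top0.npy",allow_pickle=True).item(); print([onplane(T,[[173+(x-300)/5,182+y/5]],.02)[0].round(4).tolist() for x,y in((378,99),(504,83),(518,206),(394,221))])
E
```

```text
nut bottom [0.487  0.3589 0.142 ] block top [0.4939 0.3649 0.02  ] corners [[0.5246, 0.3974, 0.02], [0.5319, 0.3288, 0.02], [0.4594, 0.315, 0.02], [0.4457, 0.3771, 0.02]]
[[0.5218, 0.408, 0.02], [0.5305, 0.3347, 0.02], [0.4595, 0.3258, 0.02], [0.4514, 0.3975, 0.02]]
```

servo_tool:
  series: "1 -0.001 -0.002 0.03 0 0 0;1 -0.001 -0.002 0.06 0 0 0;1 -0.001 -0.002 0.09 0 0 0;1 -0.001 -0.002 0.105 0 0 0;1 -0.001 -0.002 0.112 0 0 0;1 -0.001 -0.002 0.115 0 0 0;1 -0.001 -0.002 0.115 0 0 0;1 -0.001 -0.002 0.115 0 0 0"

```text
time_s: 12.22
eef_pos: [0.4932, 0.3663, 0.0563]
eef_rot: [0.001, -0.076, 0.997, 0.0]
wrist_force: [1.1, -0.1, -2.7]
opening: 0.569
grasp_force: 63.9
```

```bash
python3 go.py .491 .3665 .049
```

```text
t 12.22 pos [0.4932 0.3663 0.0563] yaw_y 98.7 tilt 0.13 open 0.569 gf 63.93708290532231 F [ 1.1 -0.1 -2.7]
shift [0.0022 0.0005 0.0073]
```

servo_tool:
  series: "1 0.002 0 0.002 0 0 0;1 0.002 0 0.004 0 0 0;1 0.002 0 0.006 0 0 0;1 0.002 0 0.006 0 0 0;1 0.002 0 0.007 0 0 0;1 0.002 0 0.007 0 0 0"

```text
time_s: 12.72
eef_pos: [0.4903, 0.3661, 0.049]
eef_rot: [0.0, -0.076, 0.997, -0.0]
wrist_force: [-3.4, -2.2, 5.2]
opening: 0.572
grasp_force: 64.9
```

servo_tool:
  series: "0.1 0 0 0 0 0 0;-0.2 0 0 0 0 0 0;-0.5 0 0 0 0 0 0;-0.8 0 0 0 0 0 0;-0.8 0 0 0 0 0 0;-0.8 0 0 0 0 0 0;-0.8 0 0 -0.02 0 0 0;-1 0 0 -0.05 0 0 0;-1 0 0 -0.09 0 0 0;-1 0 0 -0.12 0 0 0;-1 0 0 -0.12 0 0 0"

```text
time_s: 13.63
eef_pos: [0.4941, 0.3679, 0.1757]
eef_rot: [0.006, -0.076, 0.997, 0.002]
wrist_force: [1.3, 0.5, 0.7]
opening: 1.001
grasp_force: 0.0
```

```bash
python3 go.py .4555 -.0285 .16;python3 - <<'E'
from f import *
S=cam("side");t=cam("top");h,s,v=hsv(t); br=(s>120)&(h>16)&(h<30); br[:, :150]=0; br[:,250:]=0; ys,xs=np.nonzero(br&(np.arange(400)[:,None]>190)&(np.arange(400)[:,None]<240)); print(len(xs), onplane(t,[[xs.mean(),ys.mean()]],.044) if len(xs) else 0)
# ring/cone now: hub top circle
M=masks(t); q=blob(t,M["gray"],(340,240)); print("ring",circ(onplane(t,q,.032)),len(q)); save(t,"top6.png")
a=cv2.resize(S['img'][130:280,215:415],(800,600),interpolation=2); cv2.imwrite('pics/side6c.png',a[...,::-1])
E
```

```text
t 13.63 pos [0.4941 0.3679 0.1757] yaw_y 98.7 tilt 0.72 open 1.001 gf 0.0 F [1.3 0.5 0.7]
shift [ 0.0983 -0.3861  0.0131]
184 [[0.48341759 0.36392533 0.044     ]]
ring (array([ 0.4557453 , -0.02792373,  0.06404557]), np.float64(0.002915342898605065)) 150
```

View pics/top6.png

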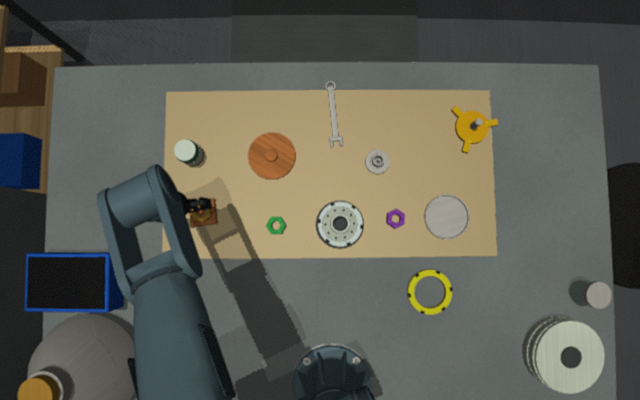

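Top view: the arm hides the nut at about (203,213). The sleeve is centred on the pin foot at (377,161), and the cone and ring are undisturbed at (340,224). Next: back over the stack.

servo_tool:
  series: "-1 0.005 -0.02 0 0 0 0;-1 0.013 -0.05 0 0 0 0;-1 0.022 -0.09 0 0 0 0;-1 0.032 -0.13 0 0 0 0;-1 0.042 -0.17 0 0 0 0;-1 0.052 -0.21 0 0 0 0;-1 0.062 -0.25 0 0 0 0;-1 0.072 -0.29 0 0 0 0;-1 0.082 -0.33 0 0 0 0;-1 0.09 -0.365 0 0 0 0;-1 0.094 -0.384 0 0 0 0;-1 0.094 -0.384 0 0 0 0"

```text
time_s: 14.73
eef_pos: [0.4542, -0.0312, 0.1664]
eef_rot: [-0.001, -0.074, 0.997, -0.0]
wrist_force: [0.5, -0.6, 0.2]
opening: 1.0
grasp_force: 0.0
```

```bash
python3 - <<'E'
from f import *
t=cam("top"); s_=cam("side"); h,s,v=hsv(t)
w=t["img"][182:242,173:233]; 
a=cv2.resize(w,(400,400),interpolation=2); b=cv2.resize(s_["img"][130:280,215:415],(533,400),interpolation=2); cv2.imwrite("pics/c7.png",np.hstack([a[:, :267*1],b])[...,::-1])
E
python3 go.py .455 -.028 .081
```

```text
t 14.83 pos [ 0.4543 -0.0281  0.1664] yaw_y 98.6 tilt 0.16 open 1.002 gf 0.0 F [-0.3 -0.9 -0.2]
shift [-0.0009 -0.0001  0.0854]
```

View pics/c7.png

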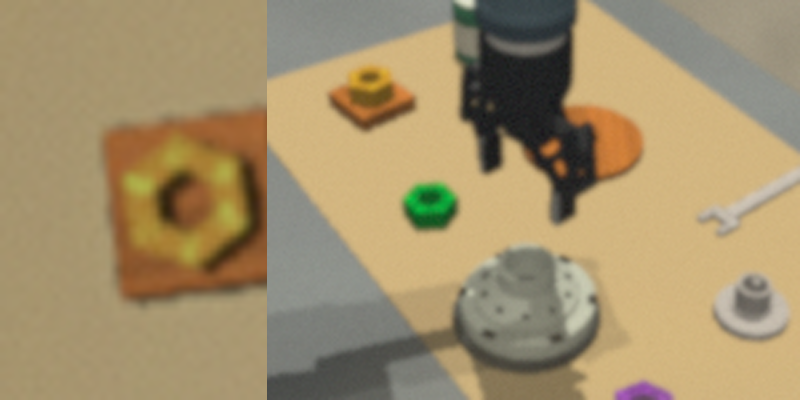

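The nut lies in the middle of the block at (188,202) against the block centre at about (193,201), and the side view agrees. The cone hub at (527,265) is under the open fingers. Next: grip the hub.

servo_tool:
  series: "-1 0 0 0.02 0 0 0;-1 0 0 0.04 0 0 0;-1 0 0 0.06 0 0 0;-1 0 0 0.078 0 0 0;-1 0 0 0.085 0 0 0;-1 0 0 0.085 0 0 0;-1 0 0 0.085 0 0 0;-1 0 0 0.085 0 0 0"

```text
time_s: 15.5
eef_pos: [0.456, -0.0276, 0.0836]
eef_rot: [0.001, -0.076, 0.997, -0.0]
wrist_force: [-0.9, 0.0, -0.1]
opening: 0.999
grasp_force: 0.0
```

```bash
python3 go.py .455 -.028 .081
```

```text
t 15.5 pos [ 0.456  -0.0276  0.0836] yaw_y 98.7 tilt 0.07 open 0.999 gf 0.0 F [-0.9  0.  -0.1]
shift [ 0.001  -0.0003  0.0026]
```

servo_tool:
  series: "-0.6 0 0 0.002 0 0 0;-0.4 0 0 0.002 0 0 0;-0.3 0 0 0.002 0 0 0;-0.25 0 0 0.002 0 0 0;-0.2 0 0 0.002 0 0 0;-0.1 0 0 0.002 0 0 0;0.2 0 0 0.002 0 0 0;1 0 0 0.002 0 0 0;1 0 0 0.002 0 0 0;1 0 0 0.002 0 0 0"

```text
time_s: 16.33
eef_pos: [0.4557, -0.0279, 0.0821]
eef_rot: [0.0, -0.076, 0.997, 0.0]
wrist_force: [-4.5, 2.1, 11.6]
opening: 0.603
grasp_force: 60.3
```

```bash
python3 go.py .4735 -.341 .14
```

```text
t 16.33 pos [ 0.4557 -0.0279  0.0821] yaw_y 98.7 tilt 0.05 open 0.603 gf 60.31555465422571 F [-4.5  2.1 11.6]
shift [ 0.0296 -0.3122 -0.058 ]
```

servo_tool:
  series: "1 0 0 -0.01 0 0 0;1 0 0 -0.03 0 0 0;1 0 0 -0.06 0 0 0;1 0.002 -0.02 -0.07 0 0 0;1 0.005 -0.05 -0.07 0 0 0;1 0.009 -0.09 -0.07 0 0 0;1 0.012 -0.13 -0.07 0 0 0;1 0.016 -0.17 -0.07 0 0 0;1 0.02 -0.21 -0.07 0 0 0;1 0.023 -0.25 -0.07 0 0 0;1 0.027 -0.29 -0.07 0 0 0;1 0.029 -0.311 -0.07 0 0 0"

```text
time_s: 17.33
eef_pos: [0.4731, -0.3445, 0.1514]
eef_rot: [0.0, -0.075, 0.997, -0.001]
wrist_force: [-1.3, 0.7, -1.9]
opening: 0.598
grasp_force: 63.5
```

servo_tool:
  series: "1 0 0 0 0 0 0;1 0 0 0.02 0 0 0;1 0 0 0.04 0 0 0;1 0 0 0.055 0 0 0;1 0 0 0.055 0 0 0;1 0 0 0.055 0 0 0"

```text
time_s: 17.83
eef_pos: [0.4729, -0.3386, 0.0951]
eef_rot: [-0.001, -0.076, 0.997, 0.001]
wrist_force: [0.3, -0.5, -2.2]
opening: 0.595
grasp_force: 63.6
```

```bash
python3 go.py .4743 -.3401 .054; python3 -c "
from h import *
c=cam('side'); a=cv2.resize(c['img'][240:390,305:505],(800,600),interpolation=2); cv2.imwrite('pics/side8c.png',a[...,::-1])"
```

```text
t 17.83 pos [ 0.4729 -0.3386  0.0951] yaw_y 98.7 tilt 0.17 open 0.595 gf 63.57661477290094 F [ 0.3 -0.5 -2.2]
shift [-0.0012 -0.0018  0.0411]
```

View pics/side8c.png

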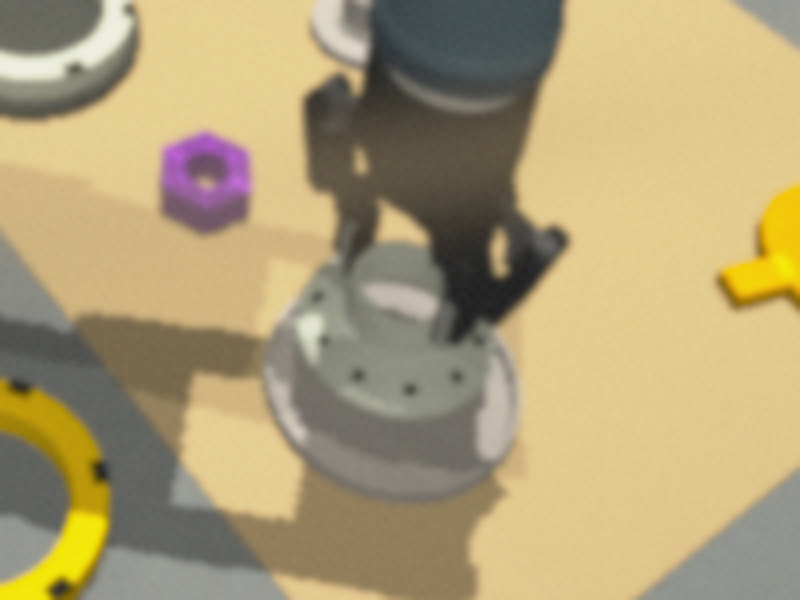

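The cone disc hangs level at (397,330), centred over the pan at (392,385), with the ring left on its stand. Next: lower it.

servo_tool:
  series: "1 -0.001 -0.001 0.012 0 0 0;1 -0.001 -0.001 0.024 0 0 0;1 -0.001 -0.001 0.032 0 0 0;1 -0.001 -0.001 0.037 0 0 0;1 -0.001 -0.001 0.039 0 0 0;1 -0.001 -0.001 0.039 0 0 0;1 -0.001 -0.001 0.039 0 0 0"

```text
time_s: 18.47
eef_pos: [0.4748, -0.3406, 0.0568]
eef_rot: [-0.0, -0.076, 0.997, -0.0]
wrist_force: [0.5, -0.6, -2.3]
opening: 0.605
grasp_force: 63.6
```

servo_tool:
  series: "1 0 0 0.001 0 0 0;1 0 0 0.002 0 0 0;1 0 0 0.003 0 0 0;1 0 0 0.003 0 0 0"

```text
time_s: 18.8
eef_pos: [0.475, -0.3408, 0.0543]
eef_rot: [0.0, -0.076, 0.997, -0.0]
wrist_force: [-0.4, 0.8, -0.3]
opening: 0.599
grasp_force: 63.9
```

servo_tool:
  series: "1 0 0 0.001 0 0 0;1 0 0 0.001 0 0 0;1 0 0 0.001 0 0 0;1 0 0 0.001 0 0 0"

```text
time_s: 19.13
eef_pos: [0.475, -0.3409, 0.0542]
eef_rot: [0.0, -0.076, 0.997, -0.0]
wrist_force: [-3.3, 2.2, 8.5]
opening: 0.601
grasp_force: 64.7
```

servo_tool:
  series: "0.1 0 0 0 0 0 0;-0.2 0 0 0 0 0 0;-0.5 0 0 0 0 0 0;-0.8 0 0 0 0 0 0;-0.8 0 0 0 0 0 0;-0.8 0 0 0 0 0 0;-0.8 0 0 -0.02 0 0 0;-0.8 0 0 -0.05 0 0 0;-0.8 0 0 -0.08 0 0 0;-0.8 0 0 -0.1 0 0 0;-0.8 0 0 -0.1 0 0 0"

```text
time_s: 20.05
eef_pos: [0.477, -0.3429, 0.1582]
eef_rot: [0.003, -0.076, 0.997, -0.004]
wrist_force: [-0.3, -0.9, 0.5]
opening: 0.894
grasp_force: 0.0
```

```bash
python3 go.py .4474 .0263 .15; python3 - <<'E'
from f import *
t=cam("top"); P=depthpts(t); M=masks(t); q=blob(t,M["gray"],(330,206)); x,e=circ(onplane(t,q,.032)); print("ring outer",x.round(4),e.round(4),len(q))
h,s,v=hsv(t); g=(M["gray"]&(np.hypot(*np.meshgrid(np.arange(640)-340.,np.arange(400)-224.))<30)).astype(np.uint8)
cs,hi=cv2.findContours(g,cv2.RETR_CCOMP,cv2.CHAIN_APPROX_NONE)
for i,k in enumerate(cs):
    if len(k)>60: print(hi[0][i][3],circ(onplane(t,k[:,0].astype(float),.032)))
print("rim z", P[222:227,361].round(3)[:, 2],P[222:227,319].round(3)[:,2],"side depth");
a=cv2.resize(t["img"][180:270,295:385],(400,400),interpolation=2); b=cv2.resize(t["img"][172:262,401:491],(400,400),interpolation=2); cv2.imwrite("pics/c9.png",np.hstack([a,b])[...,::-1])
E
```

```text
t 20.05 pos [ 0.477  -0.3429  0.1582] yaw_y 98.7 tilt 0.52 open 0.894 gf 0.0 F [-0.3 -0.9  0.5]
shift [-0.0265  0.3695  0.0055]
ring outer [ 0.4557 -0.0279  0.064 ] 0.0029 148
-1 (array([ 0.4557433 , -0.02787705,  0.06400222]), np.float64(0.002874995088997915))
4 (array([ 0.45585856, -0.02778859,  0.04523179]), np.float64(0.0007591447704179897))
rim z [0.038 0.033 0.031 0.031 0.03 ] [0.034 0.032 0.032 0.034 0.037] side depth
```

View pics/c9.png

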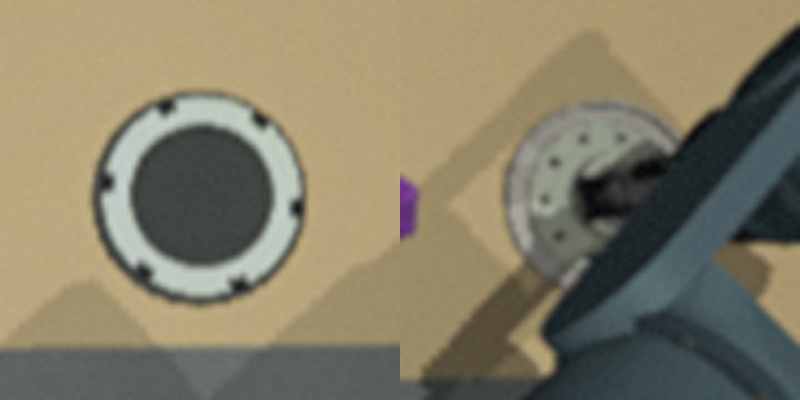

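The left crop shows the bare ring, concentric at (201,195), with the nearest notch at (107,183), about 17° from the grasp line. The right crop shows the cone in the pan, partly hidden. Next: go to the ring's +y rim.

servo_tool:
  series: "-0.3 -0.001 0.02 0 0 0 0;-0.3 -0.004 0.05 0 0 0 0;-0.3 -0.007 0.09 0 0 0 0;-0.3 -0.01 0.13 0 0 0 0;-0.3 -0.013 0.17 0 0 0 0;-0.3 -0.016 0.21 0 0 0 0;-0.3 -0.019 0.25 0 0 0 0;-0.3 -0.022 0.29 0 0 0 0;-0.3 -0.025 0.33 0 0 0 0;-0.3 -0.028 0.367 0 0 0 0;-0.3 -0.028 0.367 0 0 0 0;-0.3 -0.028 0.367 0.04 0 0 0"

```text
time_s: 21.1
eef_pos: [0.4516, 0.0277, 0.1175]
eef_rot: [0.006, -0.078, 0.997, -0.002]
wrist_force: [2.9, -0.6, 1.0]
opening: 0.648
grasp_force: 0.0
```

```bash
python3 - <<'E'
from f import *
t=cam("top"); M=masks(t); q=blob(t,M["gray"],(430,205)); print("pan",circ(onplane(t,q,.012)))
h,s,v=hsv(t); w=t["img"][172:262,401:491]; cv2.imwrite("pics/c10.png",np.hstack([cv2.resize(w,(400,400),interpolation=2),cv2.resize(cam("side")["img"][195:285,265:355],(400,400),interpolation=2)])[...,::-1])
E
python3 go.py .4475 .0265 .042
```

```text
pan (array([ 0.47441079, -0.34001677,  0.06469338]), np.float64(0.0009035260132263985))
t 21.2 pos [0.4425 0.0278 0.1076] yaw_y 98.8 tilt 0.61 open 0.65 gf 0.0 F [-2.2 -0.  -0.1]
shift [-0.0054 -0.0023  0.0655]
```

View pics/c10.png

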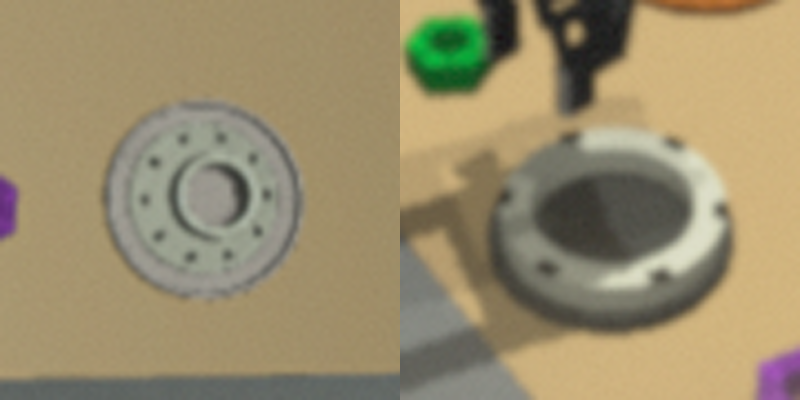

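The cone disc sits centred in the pan at (207,198), and the fingers are over the ring's left rim. Next: descend.

servo_tool:
  series: "-0.3 0 0 0.015 0 0 0;-0.3 0 0 0.03 0 0 0;-0.3 0 0 0.045 0 0 0;-0.3 0 0 0.058 0 0 0;-0.3 0 0 0.066 0 0 0;-0.3 0 0 0.07 0 0 0;-0.3 0 0 0.07 0 0 0;-0.3 0 0 0.07 0 0 0"

```text
time_s: 21.87
eef_pos: [0.4472, 0.0262, 0.0432]
eef_rot: [0.0, -0.076, 0.997, -0.0]
wrist_force: [-0.1, 0.4, -0.4]
opening: 0.651
grasp_force: 0.0
```

```bash
python3 go.py .4475 .0265 .042
```

```text
t 21.87 pos [0.4472 0.0262 0.0432] yaw_y 98.7 tilt 0.01 open 0.651 gf 0.0 F [-0.1  0.4 -0.4]
shift [-0.0003  0.0003  0.0012]
```

servo_tool:
  series: "0 0 0 0.001 0 0 0;0.2 0 0 0.001 0 0 0;0.3 0 0 0.001 0 0 0;0.4 0 0 0.001 0 0 0;0.5 0 0 0.001 0 0 0;0.55 0 0 0.001 0 0 0;0.6 0 0 0.001 0 0 0;0.7 0 0 0.001 0 0 0;1 0 0 0.001 0 0 0;1 0 0 0.001 0 0 0;1 0 0 0.001 0 0 0;1 0 0 0.001 0 0 0"

```text
time_s: 22.87
eef_pos: [0.4477, 0.0263, 0.0425]
eef_rot: [0.001, -0.076, 0.997, -0.0]
wrist_force: [-0.7, -1.2, 6.4]
opening: 0.203
grasp_force: 56.6
```

```bash
python3 go.py .6485 .224 .11
```

```text
t 22.87 pos [0.4477 0.0263 0.0425] yaw_y 98.7 tilt 0.09 open 0.203 gf 56.55603544204496 F [-0.7 -1.2  6.4]
shift [-0.2285  0.1649 -0.0673]
```

servo_tool:
  series: "1 0 0 -0.005 0 0 0;1 0 0 -0.015 0 0 0;1 0 0 -0.03 0 0 0;1 0 0 -0.05 0 0 0;1 0 0 -0.065 0 0 0;1 -0.015 0.01 -0.07 0 0 0;1 -0.035 0.025 -0.07 0 0 0;1 -0.06 0.043 -0.07 0 0 0;1 -0.085 0.061 -0.07 0 0 0;1 -0.11 0.079 -0.07 0 0 0;1 -0.135 0.097 -0.07 0 0 0;1 -0.155 0.112 -0.07 0 0 0"

```text
time_s: 23.87
eef_pos: [0.5839, 0.1624, 0.1119]
eef_rot: [-0.0, -0.076, 0.997, 0.0]
wrist_force: [0.7, -0.1, -3.9]
opening: 0.199
grasp_force: 63.0
```

servo_tool:
  series: "1 -0.02 0.014 0 0 0 0;1 -0.045 0.032 0 0 0 0;1 -0.065 0.047 0 0 0 0;1 -0.073 0.053 0 0 0 0;1 -0.073 0.053 0 0 0 0;1 -0.073 0.053 0.02 0 0 0;1 -0.073 0.053 0.035 0 0 0;1 -0.073 0.053 0.035 0 0 0;1 -0.073 0.053 0.035 0 0 0"

```text
time_s: 24.62
eef_pos: [0.6452, 0.2232, 0.0747]
eef_rot: [-0.003, -0.076, 0.997, -0.0]
wrist_force: [0.4, 0.7, -2.7]
opening: 0.199
grasp_force: 63.0
```

```bash
python3 go.py .6488 .2236 .0405; python3 - <<'E'
from f import *
t=cam("top"); s=cam("side"); P=depthpts(t); Q=depthpts(s)
c=np.array([.657,.169]); 
for n,A in(("T",P),("S",Q)):
    r=np.hypot(A[...,0]-c[0],A[...,1]-c[1]); m=(r<.08)&(A[...,2]>.05)&(A[...,2]<.075)&(A[...,1]<.2); B=A[m]
    if len(B)>20: X=np.c_[B[:,:2]-c,np.ones(len(B))]; k=np.linalg.lstsq(X,B[:,2],rcond=None)[0]; print(n,len(B),"slope",k.round(4))
a=cv2.resize(t["img"][106:206,222:322],(400,400),interpolation=2); b=cv2.resize(s["img"][130:230,283:383],(400,400),interpolation=2); cv2.imwrite("pics/c11.png",np.hstack([a,b])[...,::-1])
E
```

```text
t 24.62 pos [0.6452 0.2232 0.0747] yaw_y 98.7 tilt 0.3 open 0.199 gf 63.045922026067274 F [ 0.4  0.7 -2.7]
shift [-0.0038 -0.0002  0.0342]
T 547 slope [-0.007   0.01    0.0627]
S 497 slope [0.0052 0.0181 0.0615]
```

View pics/c11.png

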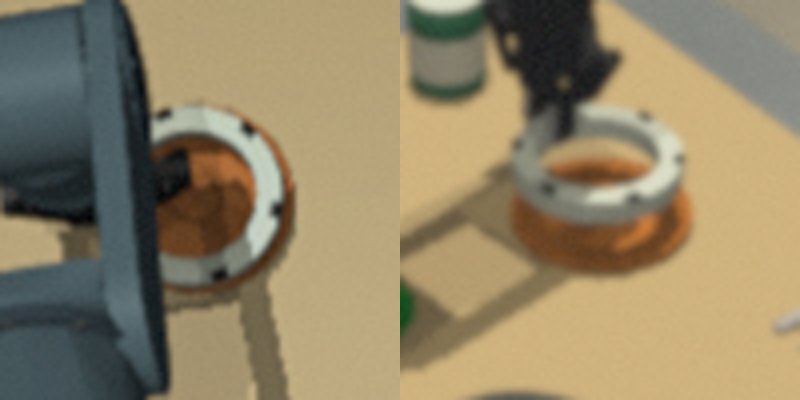

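The ring hangs level (slope below 0.02) at (200,195) in the top crop, round the boss; the side crop agrees. Next: lower it.

servo_tool:
  series: "1 0 0 0.01 0 0 0;1 0 0 0.02 0 0 0;1 0 0 0.026 0 0 0;1 0 0 0.03 0 0 0;1 0 0 0.03 0 0 0;1 0 0 0.03 0 0 0;1 0 0 0.03 0 0 0"

```text
time_s: 25.3
eef_pos: [0.6477, 0.2241, 0.047]
eef_rot: [0.0, -0.076, 0.997, 0.0]
wrist_force: [0.1, -0.0, -2.7]
opening: 0.2
grasp_force: 63.1
```

```bash
python3 go.py .6488 .2236 .0405
```

```text
t 25.3 pos [0.6477 0.2241 0.047 ] yaw_y 98.7 tilt 0.03 open 0.2 gf 63.05944677471416 F [ 0.1 -0.  -2.7]
shift [-0.0011 -0.0007  0.0065]
```

servo_tool:
  series: "1 -0.001 0 0.002 0 0 0;1 -0.001 0 0.004 0 0 0;1 -0.001 0 0.005 0 0 0;1 -0.001 0 0.006 0 0 0;1 -0.001 0 0.006 0 0 0;1 -0.001 0 0.006 0 0 0"

```text
time_s: 25.8
eef_pos: [0.6484, 0.2242, 0.0409]
eef_rot: [0.0, -0.076, 0.997, -0.0]
wrist_force: [0.0, 0.2, -2.5]
opening: 0.198
grasp_force: 63.0
```

servo_tool:
  series: "1 0 0 0.001 0 0 0;1 0 0 0.001 0 0 0;1 0 0 0.002 0 0 0;1 0 0 0.002 0 0 0;1 0 0 0.002 0 0 0"

```text
time_s: 26.22
eef_pos: [0.6486, 0.2243, 0.0405]
eef_rot: [0.0, -0.076, 0.997, -0.0]
wrist_force: [-6.1, -0.8, 9.2]
opening: 0.202
grasp_force: 64.3
```

servo_tool:
  series: "0.5 0 0 -0.001 0 0 0;0.4 0 0 -0.001 0 0 0;0.3 0 0 -0.001 0 0 0;0.25 0 0 -0.001 0 0 0;0.25 0 0 -0.001 0 0 0;0.25 0 0 -0.001 0 0 0;0.25 0 0 -0.02 0 0 0;0.25 0 0 -0.05 0 0 0;0.25 0 0 -0.08 0 0 0;0.25 0 0 -0.11 0 0 0;0.25 0 0 -0.14 0 0 0;0.25 0 0 -0.16 0 0 0"

```text
time_s: 27.22
eef_pos: [0.6494, 0.2244, 0.2025]
eef_rot: [0.002, -0.076, 0.997, 0.0]
wrist_force: [0.8, 0.7, 0.5]
opening: 0.379
grasp_force: 0.0
```

servo_tool:
  series: "0.25 0.03 0 0 0 0 0;0.25 0.06 0 0 0 0 0;0.25 0.1 0 0 0 0 0;0.25 0.14 0 0 0 0 0;0.25 0.18 0 0 0 0 0;0.25 0.22 0 0 0 0 0;0.25 0.24 0 0 0 0 0;0.25 0.24 0 0 0 0 0;0.25 0.24 0 0 0 0 0;0.25 0.24 0 0 0 0 0;0.25 0.24 0 0 0 0 0;0.25 0.24 0 0 0 0 0"

```text
time_s: 28.22
eef_pos: [0.4122, 0.1879, 0.1989]
eef_rot: [0.0, -0.076, 0.997, 0.0]
wrist_force: [0.0, -1.3, 0.5]
opening: 0.373
grasp_force: 0.0
```

```bash
python3 - <<'E'
from f import *
t=cam("top"); save(t,"top12.png"); h,s,v=hsv(t)
g=((s<60)&(v>90)&(np.hypot(*np.meshgrid(np.arange(640)-272.,np.arange(400)-156.))<30)).astype(np.uint8)
cs,hi=cv2.findContours(g,cv2.RETR_CCOMP,cv2.CHAIN_APPROX_NONE)
for i,k in enumerate(cs):
    if len(k)>60: print(hi[0][i][3],circ(onplane(t,k[:,0].astype(float),.030)))
print(ctrl.get_obs()["time_s"])
E
```

```text
-1 (array([0.65315359, 0.16996128, 0.0623238 ]), np.float64(0.002104156624155133))
0 (array([0.65298845, 0.16992316, 0.04604609]), np.float64(0.0008739097618768601))
28.2667
```

View pics/top12.png

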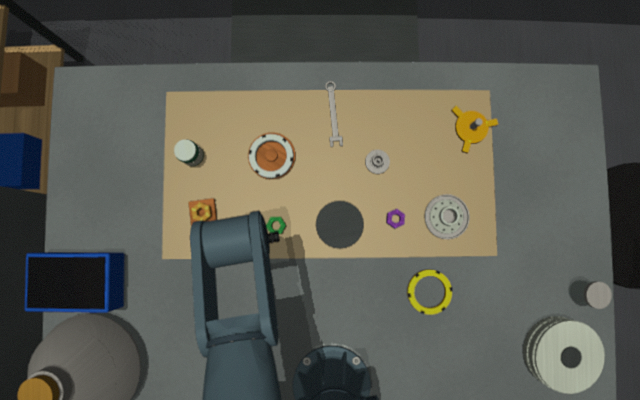

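All four parts are on their rests: ring round the boss at (272,156), sleeve on the pin at (377,161), nut on the block at (203,211) and cone in the pan at (446,217). The ring measures 4 mm off centre against a 15 mm limit, the spanner and tin look unmoved, and the arm is clear.

```bash
python3 -c "
from bench import ctrl
print(ctrl.hand_in())"
```

```text
the job is handed in; nothing more can be done
None
```

I moved all four parts one at a time from the top down onto their rests, left the spanner and tin alone, and handed the job in at about 28 s; the hand-in gave no verdict, but my last top picture showed every part in place.

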